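Bring the red stone under the bench loupe

ROBOT

A 6-joint arm with a two-finger parallel gripper is mounted at the origin on the work surface. World frame = base frame: x ahead of the robot, y to its left, z up, the work surface at z = 0. Lengths are in mm, angles in rad, forces in N, time in s.
With the tool pointing down it reaches from about 350 to 975 mm from the base axis. Payload 7.1 kg.
Tool frame: the origin (TCP) lies midway between the tips of the shut fingers; the grasp point (between the pads) lies 19 mm behind it; z points along the fingers, y is the line along which they close (so a half turn about z gives the same grasp; the last joint's range is limited). The gripper opens to 88 mm and grips with 3 to 60 N. Pads are 20 mm wide; open, the fingers measure 115 mm over their backs; the gripper's body (75 mm by 178 mm) begins 61 mm behind the grasp point.
Start: joints at [-1.314, 0.423, 1.63, -0, 1.089, -0.019], TCP at [170.216, -601.357, 186.275] pointing down, gripper open.
Joint ranges: [-3, 3], [-0.9, 2.11], [0.09, 2.58], [-1.31, 4.45], [0.11, 2.69], [-2.54, 2.54]. Speed limits (rad/s): [2.39, 2.39, 3.01, 3.14, 3.14, 3.14].

INTERFACE

Orientations are given as a rotation vector (axis times angle).
In Python, from workcell import ctrl gives the robot as it stands. The module is installed in compiled form; this text tells all that it offers.
- The arm moves only by the tool apply_moves, never from a script. Its argument "targets" is a list of rows, each a list of 3 entries, a list of its own where there are three numbers: the opening, from -1 (shut) to 1 (fully open), then the shift along the tool's x, y, z normalised to -1 to 1, where 1 is 5 cm, then the turn, a rotation vector about the tool's x, y, z normalised to -1 to 1, where 1 is 90 degrees. In form: [[jaw, [x, y, z], [wx, wy, wz]], ...]. A call has 1 to 8 rows; each row shifts and turns the commanded pose from where the row before left it, along the tool's axes as they then stand; what a row does not reach is not made up. A row lasts 1/8 s, in which the tool goes at most 62.5 mm and 10.7 degrees, less where a joint would pass 70% of its speed; a pose out of reach is approached as far as the arm can. A call with a number of a shift or a turn outside -1 to 1 is refused whole. A call with a gripper value outside its range is refused whole. The fingers move at their own pace and stop on an object; the grip force is fixed at half the most. Time passes only in rows, so rows that do not move let the fingers close. It gives the time, the measured TCP pose, the force, the opening and the grip force at its end, in the units of the state.
- ctrl.get_obs(): the state, without advancing time (a new reading comes with each control period).
- ctrl.get_image(name): name is "scene" or "top"; returns a dict with "pixels" (384x512x3 uint8, blue, green, red), "camera_matrix" (3x3 intrinsics, pixels), "k1" (the pictures are not rectified: a ray, as slopes to the right and down, at radius r is drawn at 1 + k1 r^2 times it, then the intrinsics apply), "view" (4x4, takes a point from world to camera coordinates). Camera axes: x right, y down, z forward; pixel columns grow to the right and rows downward; lengths in mm; the calibration is good to about 2 mm. A picture is of the moment at which its call begins. There is no depth.
- ctrl.close_job(): hands the job in; it is judged then, once.
Trained networks look in the newest picture that a camera, given by its name, has taken for a name from the list of things; names that differ only in an ending like _2 or _b are one class to them, and where a whole thing is asked for, a point or a joint stands for the part that bears it (a point fixed in the world has none). Each returns a list of dicts, best first, with "score" (0 to 1); they miss things now and then, are a little off and sometimes report something else, mostly with a low value. They report only what shows in the picture. A call takes as long as a camera call. They do not tell look-alikes from the thing itself.
- ctrl.masks_of(label, camera): "region" (384x512 bool, what is visible of it) and "bbox" ([left, top, right, bottom] in pixels, round what is visible of it).
- ctrl.pinpoint(label, camera): "xy" ([column, row] in pixels: a listed point, or the origin of a listed thing).
The state is a dict: "t": time; "qpos": joint angles; "qvel": joint speeds; "joint_torque": joint torques, N m; "ee_pos": TCP position; "orientation": TCP orientation; "ft_force": force on the tool from outside, world axes, zero at the start; "moment": the same for the moment, N m; "width": finger opening in mm; "grasp_force": force on a finger pad.
Only numpy, scipy, OpenCV 4.12 (cv2) and the standard library are available. Lean on these libraries where they do the work, as an engineer would, in place of code of your own. Each camera call takes 0.05 s, during which the arm holds its last target. There are 200 camera calls.

TASK

On the goldsmith's inspection stand, push one of the carousel's four arms round with a fingertip, either way, until the dish with the red stone stands at the brass index pin with its arm pointing straight at the pin. Then push the loupe's swing arm until its lens is centred over the red stone. Nothing is picked up: leave the wooden ring cone standing upright in the middle of the carousel, and do not disturb the other tools and boxes around the stand.

Things in the scene. Friction and masses are not known exactly. Their poses are not given: they have to be found in the camera images.
- stand: Dark steel plate, 130 (x) by 350 (y) by 12 mm, fixed. Origin: on the table under the carousel's vertical axis; plate from y = -85 to +265 mm. Own z up; own +y points from the axis to the brass index pin (at y = 150 mm, 8 mm thick, 14 mm ball on top, 57 mm above the table) and on to the loupe post (y = 225 mm, 16 mm thick).
- carousel (a joint): Turn of the aluminium four-armed carousel about its vertical axis, rad, growing counter-clockwise seen from above. 0: red stone towards the stand's -y (away from the pin); pi or -pi: red stone at the pin. Turns both ways (stops only at -7 and 7), light friction (0.08 N m), stays where it is left.
- red_stone (a point): Top centre of the red stone (32 mm across), 64 mm above the table, fixed on a white round dish at an arm's end. Dishes are 48 mm across, centred 110 mm from the axis, 42 to 55 mm above the table. Counter-clockwise from above after red: blue, green and yellow stones, 90 degrees apart.
- station (a point): The fixed place where the red stone must come: 110 mm from the carousel's axis towards the brass pin, 64 mm above the table.
- hub (a point): Centre of the hub's top on the carousel's axis, 62 mm above the table. Hub 60 mm across. Its four level arms, 90 degrees apart, one to each dish, are 12 mm wide, 42 to 56 mm above the table, bare from 30 to 86 mm from the axis. Between them it is open down to the stand's plate, 12 mm above the table.
- loupe (a joint): Turn of the loupe's swing arm about its vertical post, rad, growing counter-clockwise seen from above. 0: it points along the stand's -x; pi/2: it points along the stand's -y and the lens is over the station. Range -0.5 to 2.3; the correct place is not a stop. Light friction (0.06 N m); stays where it is left.
- loupe_pivot (a point): On the axis of the loupe's post, 105 mm above the table, 225 mm from the carousel's axis. The boss there is 26 mm across, its top 116 mm above the table.
- lens (a point): Centre of the loupe's lens, 115 mm from the post's axis, 106 mm above the table. Lens in a black round frame 64 mm across outside, 101 to 111 mm above the table. The bare steel arm between boss and frame is 10 mm wide, 96 to 114 mm above the table, from 13 to 83 mm from the post's axis.
- ring_cone: Loose wooden ring cone, 40 mm across its foot, 44 mm tall, standing on the middle of the hub and turning with it. Origin: centre of its underside. To be left standing there.
- pliers: Loose pliers with red handles, lying, 140 mm long, 16 mm high; origin under the joint. Not to be disturbed.
- jar: Loose amber jar, 44 mm across, 55 mm tall; origin under its centre. Not to be disturbed.
- ring_box: Loose blue ring box, 50 by 50 by 38 mm; origin under its centre. Not to be disturbed.
- hammer: Loose small hammer, lying, 200 mm long along its x. Not to be disturbed.
- graver: Loose graver (like a screwdriver), lying, 150 mm long along its x. Not to be disturbed.
- oil_can: Loose steel can, 36 mm across, 70 mm tall; origin under its centre. Not to be disturbed.
Not all that is in view belongs to the job. Of the things shaped like the ring_cone, the wooden one is meant.

How it is judged:
By the outcome, as a careful person would: the job done as asked, in the order asked, and still so for the second after the job is handed in, with the robot touching nothing.
It also fails if it takes over 64 s, if anything falls off the work surface, if the arm or the gripper's body presses on something with over 40 N, if the wrist force passes 120 N, or if a joint passes its speed limit or range.

## Working session

There is one attempt and no reset: what is moved stays moved. The work goes in short steps, Python scripts to look and compute and a tool call to move; the robot and the scene stay as the last step left them, time stands still between calls to the robot, and variables do not carry over. Pictures are saved under pics/ and viewed, at most 10 in all, crops included, and the job is handed in when it is done.

Besides the shell and the picture viewer there is one more tool, called after "Emit:" as name([rows], argument=value, ...), one row to a line, values as JSON. apply_moves: Moves the arm, as the interface text tells. Scaled input: -1 to 1 covers 5 cm each way for a shift and 90 degrees each way for a turn. Its arguments: {"type":"object","properties":{"targets":{"type":"array"}},"required":["targets"]}

```bash
mkdir -p pics; cat > h.py <<'E'
import numpy as np, cv2
from workcell import ctrl
from scipy.spatial.transform import Rotation as R
def img(n): return ctrl.get_image(n)
def ray(im,uv):
    K=np.array(im["camera_matrix"]);V=np.array(im["view"]);k=im["k1"]
    d=np.array([(uv[0]-K[0,2])/K[0,0],(uv[1]-K[1,2])/K[1,1]]);s=d.copy()
    for _ in range(20): s=d/(1+k*(s@s))
    Rw=V[:3,:3].T
    return -Rw@V[:3,3], Rw@np.array([s[0],s[1],1])
def atz(im,uv,z):
    c,d=ray(im,uv); return c+d*(z-c[2])/d[2]
def tri(a,b):
    (c1,d1),(c2,d2)=a,b
    t=np.linalg.lstsq(np.c_[d1,-d2],c2-c1,rcond=None)[0]
    p,q=c1+t[0]*d1,c2+t[1]*d2
    return (p+q)/2,np.linalg.norm(p-q)
def proj(im,p):
    c=np.array(im["view"])@np.r_[p,1];s=c[:2]/c[2];s=s*(1+im["k1"]*(s@s))
    K=np.array(im["camera_matrix"]);return K[:2,:2]@s+K[:2,2]
E
python3 - <<'E'
from h import *
ims={n:img(n) for n in("scene","top")}
for n in ims: cv2.imwrite(f"pics/{n}0.png",cv2.resize(ims[n]["pixels"],(800,600)))
print(ctrl.get_obs())
zs=dict(red_stone=64,station=64,hub=62,loupe_pivot=105,lens=106,ring_cone=62,pliers=0,jar=0,ring_box=0,hammer=0,graver=0,oil_can=0,stand=0)
for l,z in zs.items():
    res={}
    for n in ims:
        r=ctrl.pinpoint(l,n); res[n]=r
        for q in r[:3]: print(l,n,round(q["score"],2),np.round(q["xy"],1),np.round(atz(ims[n],q["xy"],z)[:2],1))
    if res["scene"] and res["top"]:
        p,e=tri(ray(ims["scene"],res["scene"][0]["xy"]),ray(ims["top"],res["top"][0]["xy"])); print("   tri",np.round(p,1),round(e,1))
E
```

```text
{'t': 0.1, 'qpos': array([-1.31401620e+00,  4.23752047e-01,  1.63059467e+00, -2.69015269e-05,
        1.08858143e+00, -1.89948923e-02]), 'qvel': array([-1.07494726e-03, -1.50496802e-05, -2.02978756e-03, -6.74235081e-04,
       -6.46703205e-04, -2.17122372e-04]), 'joint_torque': array([-3.66700542e-04, -5.45613241e+01, -2.74325019e+01,  6.44452544e-02,
        1.87877723e-02, -3.02394551e-05]), 'ee_pos': array([ 170.06643714, -600.858879  ,  185.59460868]), 'orientation': array([-3.11046105e+00, -4.31652545e-01,  2.85865489e-04]), 'ft_force': array([0.10691867, 0.21596453, 0.05861567]), 'moment': array([ 0.03011156, -0.0553238 ,  0.01401298]), 'grasp_force': 0.0, 'width': 87.7656989793072}
red_stone scene 0.85 [277.  220.6] [733.  -31.3]
red_stone top 0.67 [260.1 157.4] [724.3 -32.2]
   tri [727.6 -29.8  58.5] 5.8
station scene 0.89 [273.5 182.6] [617.9  63.6]
station top 0.83 [213.4 205.5] [608.   77.3]
station top 0.72 [258.9 207.7] [602.7 -29.4]
   tri [608.   76.8  52.4] 5.3
hub scene 0.7 [241.8 197.1] [608.3 -38.3]
hub top 0.94 [261.1 205.2] [608.9 -34.6]
   tri [608.1 -36.   60.
[... 941 characters left out ...]
0.62 [328.4 207.5] [738.9 160.1]
ring_box top 0.71 [183.8 163. ] [727.5 165.8]
   tri [731.2 169.4 -10.9] 2.5
hammer scene 0.91 [131.5 263.5] [ 571.  -344.9]
hammer top 0.9 [387.1 222.9] [ 572.9 -346. ]
   tri [ 572.8 -345.3    1.9] 0.1
graver scene 0.68 [176.3 245.3] [ 589.  -232.1]
graver top 0.79 [338.6 212.1] [ 599.7 -228.1]
   tri [ 596.9 -230.7    5.9] 8.8
oil_can scene 0.59 [323.5 165. ] [592.9 307.4]
oil_can top 0.51 [132.1 209.3] [607.2 291.7]
   tri [606.3 287.2  15.3] 2.9
stand scene 0.63 [327.3 205.8] [732.2 163.3]
stand scene 0.58 [245.8 213.9] [611.  -28.8]
stand scene 0.33 [132.6 264. ] [ 574.1 -343.5]
stand top 0.95 [260.8 206.2] [614.6 -33.4]
   tri [691.7  34.8  49.8] 215.0
```

View pics/top0.png

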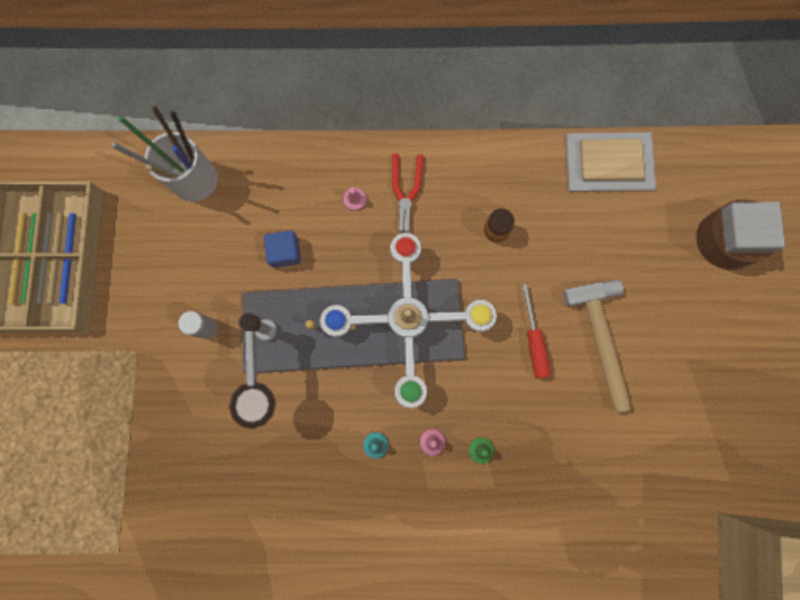

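View pics/scene0.png

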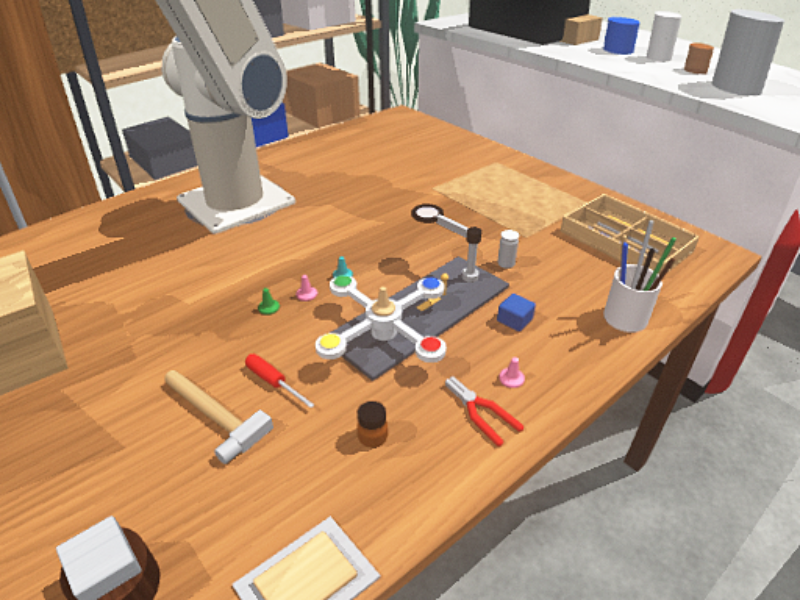

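The top view (800×600) shows the wooden cone on the hub at (408,315). The other cones, pink (354,198), teal (376,445), pink (433,441) and green (482,450), are look-alikes on the table. Red is at (405,246), blue (335,320), green (411,391), yellow (480,315). The pin ball is at about (309,324), the loupe boss at (250,322) and the lens at (252,404). Red has to turn about +90° and the loupe must swing CCW by roughly 90°.

```bash
cat >> h.py <<'E'
def stones(im,ctr=None):
    hsv=cv2.cvtColor(im["pixels"],cv2.COLOR_BGR2HSV); out={}
    for n,rs in dict(red=[(0,6),(174,180)],blue=[(105,125)],green=[(50,80)],yellow=[(22,34)]).items():
        m=sum(cv2.inRange(hsv,(a,150,70),(b,255,255)) for a,b in rs)
        k,l,s,c=cv2.connectedComponentsWithStats(m.astype(np.uint8))
        for i in range(1,k):
            p=atz(im,c[i],64)[:2]
            if s[i,4]>25 and np.hypot(*(p-np.array([608.5,-35])))<140: out.setdefault(n,[]).append((np.round(p,1),int(s[i,4])))
    return out
E
python3 - <<'E'
from h import *
for n in("top","scene"):
    im=img(n);print(n,stones(im))
    if n=="top":
        a=im["pixels"][165:275,135:325];cv2.imwrite("pics/crop0.png",cv2.resize(a,None,fx=4.2,fy=4.2,interpolation=cv2.INTER_CUBIC))
    # stand plate corners
    hsv=cv2.cvtColor(im["pixels"],cv2.COLOR_BGR2HSV)
    for l in("stand",):
        r=ctrl.masks_of(l,n)
        for q in r[:1]:
            m=q["region"].astype(np.uint8);print(q["score"],q["bbox"],m.sum())
            ys,xs=np.nonzero(m);P=np.array([atz(im,(x,y),12)[:2] for x,y in zip(xs,ys)],np.float32)
            print(cv2.minAreaRect(P))
    for l in("lens","loupe_pivot"):
        for q in ctrl.masks_of(l,n)[:1]: print(l,q["score"],q["bbox"])
E
```

```text
top {'red': [(array([724., -30.]), 107)], 'blue': [(array([610.4,  76. ]), 104)], 'yellow': [(array([ 618.2, -144.1]), 99)]}
0.58 [146.8, 148.5, 321.0, 274.9] 8811
((588.3157348632812, 48.04499816894531), (266.4891357421875, 445.71868896484375), 21.25861167907715)
lens 0.89 [147.8, 201.1, 174.7, 275.8]
loupe_pivot 0.15 [358.0, 180.5, 401.3, 265.2]
scene {'red': [(array([728.4, -32.4]), 84)], 'blue': [(array([615. ,  74.3]), 52)], 'yellow': [(array([ 622.3, -146. ]), 61)]}
0.64 [200.5, 130.1, 322.6, 242.0] 5029
((549.307373046875, 116.83503723144531), (299.58123779296875, 539.1517333984375), 19.817333221435547)
lens 0.66 [263.6, 132.2, 311.5, 155.4]
loupe_pivot 0.68 [203.4, 134.8, 327.6, 244.8]
```

View pics/crop0.png

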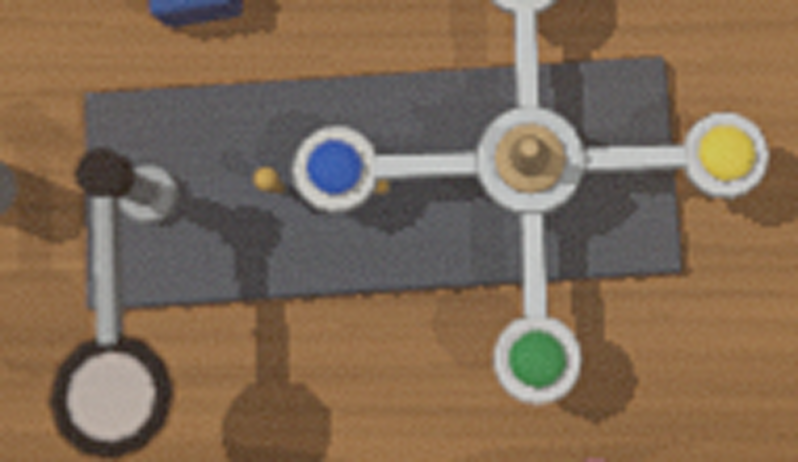

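The crop shows the plate corners at TL(86,94), TR(668,58), BR(684,272) and BL(92,308), the pin ball at (265,180), the boss at (103,172) and the lens at (111,396). The wooden cone stands on the hub at (530,155).

```bash
python3 - <<'E'
from h import *
im=img("top")
f=lambda c,z: atz(im,(np.array(c)+.5)/4.2+[135-.5,165-.5],z)[:2]
P=dict(TL=f((86,94),12),TR=f((668,58),12),BR=f((684,272),12),BL=f((92,308),12))
L=dict(TL=(65,265),TR=(65,-85),BR=(-65,-85),BL=(-65,265))
A=np.array([L[k] for k in P],float);B=np.array([P[k] for k in P])
a=A-A.mean(0);b=B-B.mean(0)
th=np.arctan2((a[:,0]*b[:,1]-a[:,1]*b[:,0]).sum(),(a*b).sum())
Rm=np.array([[np.cos(th),-np.sin(th)],[np.sin(th),np.cos(th)]]);o=B.mean(0)-Rm@A.mean(0)
print("yaw deg",np.degrees(th),"origin",o,"res",(A@Rm.T+o-B).round(1).tolist())
s=stones(im);r,bl,y=[s[k][0][0] for k in("red","blue","yellow")];g=f((538,358),64)
c=(bl+y)/2
print("centre",c,(r+g)/2,"red dir",np.degrees(np.arctan2(*(r-g)[::-1])),"blue",np.degrees(np.arctan2(*(bl-y)[::-1])))
for n,q,z in(("pin",(265,180),50),("boss",(103,172),116),("lens",(111,396),109)):
    p=f(q,z);d=p-c;print(n,p,np.hypot(*d),np.degrees(np.arctan2(d[1],d[0])))
l=f((111,396),109)-f((103,172),116);print("loupe dir",np.degrees(np.arctan2(l[1],l[0])),np.hypot(*l))
o=ctrl.get_obs();print(o["ee_pos"],R.from_rotvec(o["orientation"]).as_matrix().round(3))
E
```

```text
yaw deg 3.5273927607340854 origin [614.62004697 -35.88327291] res [[1.0, -0.4], [1.2, -0.4], [-0.7, -1.2], [-1.5, 2.0]]
centre [614.15 -34.05] [614.87591794 -34.16253161] red dir 2.1301041117248682 blue 91.95162263467483
pin [605.1828046  116.68420959] 151.00070375195511 93.40451999107107
boss [601.09315231 189.12275083] 223.5543736681538 93.34830507995257
lens [486.15770187 180.92122828] 250.18924311435686 120.76925947269716
loupe dir -175.91842665398713 115.22769953429588
[ 170.21577593 -601.37840138  186.29309843] [[ 0.962  0.272  0.   ]
 [ 0.272 -0.962 -0.   ]
 [ 0.     0.    -1.   ]]
```

Stand yaw is about 3.45°, the axis is near (616,-35) and the pivot near (603,188.5). Red has to turn about +91.4° and the loupe about +89.4°. I'll push the green arm with the fingers shut, from the blue–green gap.

Emit:
apply_moves([
  [-1,[0,0,-0.2],[0,0,0.088]],
  [-1,[0,0,-0.2],[0,0,0.088]],
  [-1,[0.64,-1,0],[0,0,0]],
  [-1,[0.64,-1,0],[0,0,0]],
  [-1,[0.64,-1,0],[0,0,0]],
  [-1,[0.64,-1,0],[0,0,0]],
  [-1,[0.64,-1,0],[0,0,0]],
  [-1,[0.64,-1,0],[0,0,0]],
])

```text
t: 2.85
ee_pos: [363.3, -300.0, 206.6]
orientation: [3.141, -0.002, 0.001]
ft_force: [0.5, 0.2, -0.2]
width: 11.5
grasp_force: 0.0
```

Emit:
apply_moves([
  [-1,[0.64,-1,0],[0,0,0]],
  [-1,[0.64,-1,0],[0,0,0]],
  [-1,[0.64,-1,0],[0,0,0]],
  [-1,[0.64,-1,0],[0,0,0]],
  [-1,[0.64,-1,0],[0,0,0]],
  [-1,[0.62,-0.95,0],[0,0,0]],
  [-1,[0,0,0],[0,0,0]],
  [-1,[0,0,0],[0,0,0]],
])

```text
t: 3.85
ee_pos: [553.0, -4.2, 206.0]
orientation: [3.141, 0.0, -0.002]
ft_force: [0.1, -0.6, 0.2]
width: 0.6
grasp_force: 0.0
```

Emit:
apply_moves([
  [-1,[0,0,0.8],[0,0,0]],
  [-1,[0,0,0.8],[0,0,0]],
  [-1,[0,0,0.6],[0,0,0]],
  [-1,[0,0,0.5],[0,0,0]],
  [-1,[0,0,0.5],[0,0,0]],
  [-1,[0,0,0],[0,0,0]],
])

```text
t: 4.6
ee_pos: [551.4, -5.5, 45.0]
orientation: [3.142, -0.004, -0.006]
ft_force: [-0.1, -0.7, 0.1]
width: 0.4
grasp_force: 0.0
```

```bash
python3 - <<'E'
from h import *
C=np.array([616,-35]);r=62
prev=np.array([553,-4.2])
im=img("top");cv2.imwrite("pics/c1.png",cv2.resize(im["pixels"][130:275,135:325],None,fx=4,fy=4));print(ctrl.get_obs()["ft_force"],ctrl.get_obs()["ee_pos"])
for d in list(range(182,268,6))+[268,271]:
    t=np.radians(d);u=np.array([np.cos(t),np.sin(t)]);n=np.array([-u[1],u[0]])
    h=10*abs(n[0])+13.5*abs(n[1]);F=C+r*u-(6+h)*n
    D=F-prev;prev=F;print(d,F.round(1),"row",(D[0]/50).round(3),(-D[1]/50).round(3))
E
```

```text
[0.80859808 0.63519694 0.59486681] [552.56785855  -5.34207944  46.10690135]
182 [553.3 -17.3] row 0.007 0.263
188 [551.7 -23.1] row -0.033 0.115
194 [550.6 -29.1] row -0.022 0.121
200 [550.2 -35.4] row -0.009 0.126
206 [550.4 -41.9] row 0.005 0.13
212 [551.4 -48.6] row 0.019 0.132
218 [553.1 -55.2] row 0.035 0.133
224 [555.7 -61.8] row 0.051 0.131
230 [559.  -68.1] row 0.067 0.127
236 [563.2 -74.2] row 0.084 0.121
242 [568.2 -79.8] row 0.1 0.112
248 [573.9 -84.9] row 0.114 0.101
254 [580.3 -89.3] row 0.128 0.088
260 [587.3 -92.9] row 0.14 0.073
266 [594.8 -95.7] row 0.15 0.055
268 [597.4 -96.4] row 0.052 0.014
271 [600.9 -97.3] row 0.069 0.018
```

View pics/c1.png

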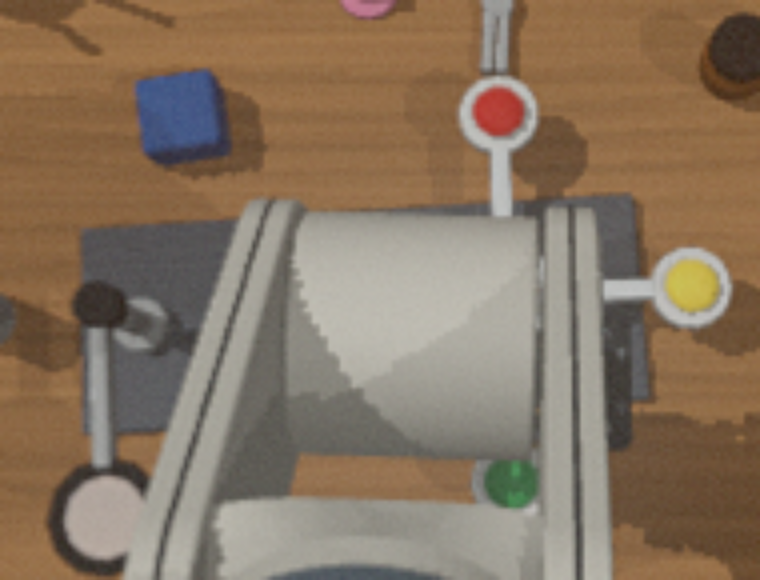

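The arm covers the hub, and red is still at (498,110) in the crop, so nothing has been disturbed. Starting the push.

Emit:
apply_moves([
  [-1,[0.01,0.13,0],[0,0,0]],
  [-1,[0,0.13,0],[0,0,0]],
  [-1,[-0.03,0.115,0],[0,0,0]],
  [-1,[-0.02,0.12,0],[0,0,0]],
  [-1,[-0.01,0.125,0],[0,0,0]],
  [-1,[0.005,0.13,0],[0,0,0]],
  [-1,[0.02,0.13,0],[0,0,0]],
  [-1,[0.035,0.133,0],[0,0,0]],
])

```text
t: 5.65
ee_pos: [554.2, -55.2, 46.3]
orientation: [-3.142, 0.001, 0.0]
ft_force: [-1.1, 0.2, -1.0]
width: 0.4
grasp_force: 0.0
```

```bash
python3 - <<'E'
from h import *
for n in("top","scene"):
    s=stones(img(n));print(n,s)
    C=np.array([614.4,-34.1]) if n=="top" else np.array([618.6,-35.8])
    for k in s:
        d=s[k][0][0]-C;print(k,np.degrees(np.arctan2(d[1],d[0])).round(1),np.hypot(*d).round(1))
o=ctrl.get_obs();print(o["ee_pos"],o["ft_force"])
E
```

```text
top {'red': [(array([724.1, -30.1]), 106)], 'blue': [(array([610.5,  76.7]), 92)]}
red 2.1 109.8
blue 92.0 110.9
scene {'red': [(array([728.3, -32.5]), 82)], 'blue': [(array([615.,  74.]), 51)], 'yellow': [(array([ 621.3, -146.9]), 42)]}
red 1.7 109.7
blue 91.9 109.9
yellow -88.6 111.1
[554.41182828 -55.43225787  46.28641156] [-1.27463682 -0.31504277  0.11458103]
```

```bash
python3 - <<'E'
from h import *
im=img("scene");cv2.imwrite("pics/c2.png",cv2.resize(im["pixels"][90:250,180:360],None,fx=4,fy=3.7))
s=stones(im);print(s)
E
```

```text
{'red': [(array([728.3, -32.3]), 83)], 'blue': [(array([615.,  74.]), 51)], 'yellow': [(array([ 619.6, -149.9]), 32)]}
```

View pics/c2.png

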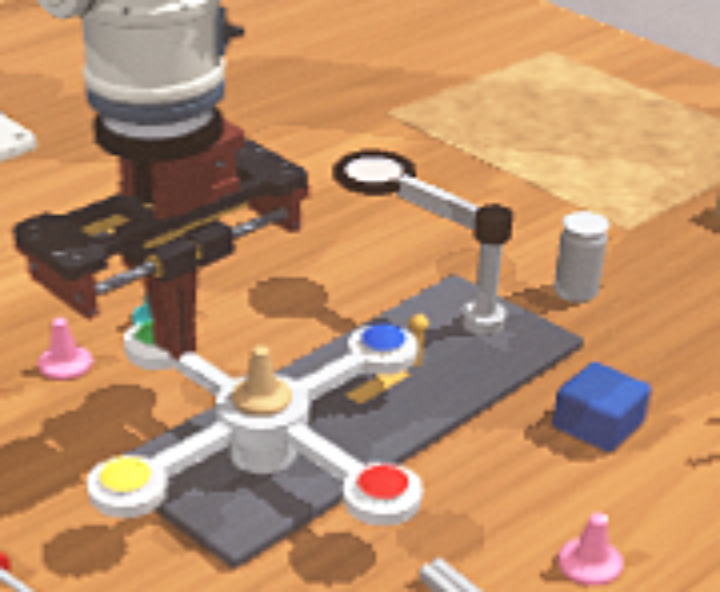

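```bash
python3 - <<'E'
from h import *
im=img("scene");o=ctrl.get_obs();p=o["ee_pos"];print(p,o["width"],o["ft_force"],o["moment"],o["joint_torque"].round(2))
cr=lambda q:((proj(im,q)-[180,90])*[4,3.7]).round()
for dz in(0,10,20,40,60): print(dz,cr(p+[0,0,dz]))
for dx in(-10,10):
  for dy in(-13.5,13.5): print(dx,dy,cr(p+[dx,dy,0]))
C=np.array([618,-35.5])
for a in(2,92,182,272):
  t=np.radians(a);print(a,[cr(np.r_[C+np.array([np.cos(t),np.sin(t)])*110,z]).tolist() for z in(55,64)],cr(np.r_[C+np.array([np.cos(t),np.sin(t)])*62,56]))
E
```

```text
[554.12271411 -54.90004962  46.22507011] 0.27193841801264973 [-0.05266893 -0.14318965  0.2950514 ] [ 0.0054144  -0.003875    0.05868683] [-2.500e-01 -5.222e+01 -1.930e+01  0.000e+00 -8.000e-02 -1.000e-02]
0 [178. 386.]
10 [177. 376.]
20 [176. 365.]
40 [174. 342.]
60 [172. 319.]
-10 -13.5 [153. 388.]
-10 13.5 [185. 372.]
10 -13.5 [170. 401.]
10 13.5 [203. 385.]
2 [[381.0, 490.0], [382.0, 479.0]] [326. 452.]
92 [[381.0, 344.0], [382.0, 334.0]] [330. 370.]
182 [[155.0, 339.0], [154.0, 329.0]] [199. 367.]
272 [[123.0, 482.0], [122.0, 472.0]] [185. 448.]
```

The carousel hasn't moved. In the scene crop the fingertip shows at (176,352), where the reported TCP projects to (178,386). The real tip is therefore probably about 30 mm higher than reported and passed over the arm. I'll go back to the gap and lower carefully while checking.

Emit:
apply_moves([
  [-1,[0,0,-0.3],[0,0,0]],
  [-1,[0,-0.5,0],[0,0,0]],
  [-1,[0,-0.5,0],[0,0,0]],
  [-1,[0,0,0.3],[0,0,0]],
  [-1,[0,0,0.15],[0,0,0]],
  [-1,[0,0,0.15],[0,0,0]],
  [-1,[0,0,0],[0,0,0]],
])

```text
t: 6.72
ee_pos: [553.5, -5.3, 30.5]
orientation: [-3.142, 0.002, 0.003]
ft_force: [-0.5, -0.9, 0.0]
width: 0.1
grasp_force: 0.0
```

```bash
python3 - <<'E'
from h import *
im=img("scene");o=ctrl.get_obs();p=o["ee_pos"];print(p,o["width"],o["ft_force"])
cv2.imwrite("pics/c3.png",cv2.resize(im["pixels"][120:220,190:320],None,fx=6,fy=6,interpolation=cv2.INTER_CUBIC))
cr=lambda q:((proj(im,q)-[190,120])*6).round()
for dz in(0,20,30,40): print(dz,cr(p+[0,0,dz]),[cr(p+[dx,dy,dz]).tolist() for dx in(-10,10) for dy in(-13,13)])
print(stones(im))
E
```

```text
[553.83593469  -5.26746536  30.84880978] 0.26749894365045285 [ 0.53898661  0.27298305 -0.14125272]
0 [295. 428.] [[259.0, 429.0], [303.0, 407.0], [286.0, 450.0], [330.0, 427.0]]
20 [293. 394.] [[257.0, 395.0], [302.0, 372.0], [284.0, 416.0], [329.0, 393.0]]
30 [292. 376.] [[256.0, 377.0], [301.0, 355.0], [284.0, 398.0], [329.0, 375.0]]
40 [292. 359.] [[255.0, 360.0], [300.0, 337.0], [283.0, 380.0], [328.0, 357.0]]
{'red': [(array([728.3, -32.5]), 82)], 'blue': [(array([615.,  74.]), 51)], 'yellow': [(array([ 621.7, -146.8]), 40)]}
```

View pics/c3.png

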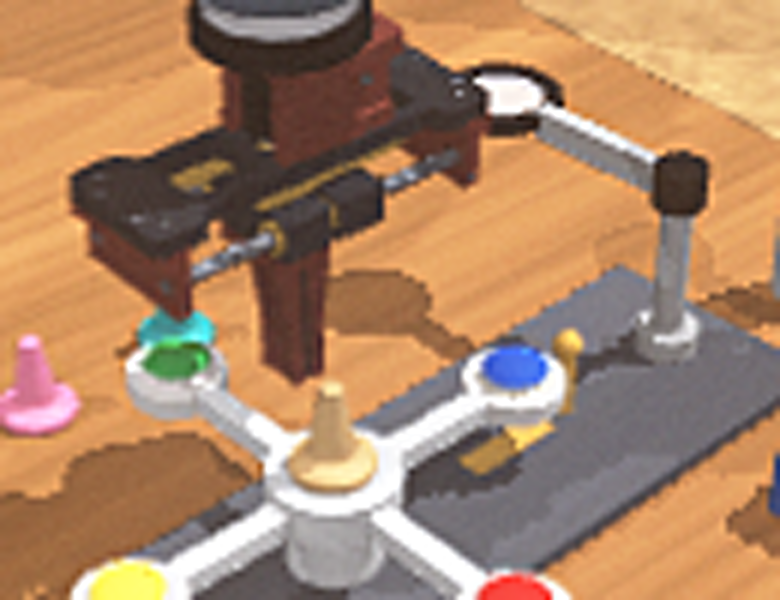

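The tip's bottom corner shows at (298,382), where the reported pose predicts (286,450), so it is about 36 mm higher than reported. Lowering to a reported 16 mm is safe either way, since the plate top is at 12. Then a short push to test.

Emit:
apply_moves([
  [-1,[0,0,0.15],[0,0,0]],
  [-1,[0,0,0.14],[0,0,0]],
  [-1,[0,0,0],[0,0,0]],
  [-1,[0,0.15,0],[0,0,0]],
  [-1,[0,0.15,0],[0,0,0]],
  [-1,[0,0.15,0],[0,0,0]],
  [-1,[0,0,0],[0,0,0]],
])

```text
t: 7.65
ee_pos: [554.3, -28.0, 16.9]
orientation: [3.141, -0.002, 0.001]
ft_force: [0.3, 0.7, 0.0]
width: 0.4
grasp_force: 0.0
```

```bash
cat > look.py <<'E'
from h import *
for n in("top","scene"):
    im=img(n);s=stones(im)
    C=np.array([614.4,-34.1]) if n=="top" else np.array([618.6,-35.8])
    print(n,{k:(np.degrees(np.arctan2(*(s[k][0][0]-C)[::-1])).round(1),np.hypot(*(s[k][0][0]-C)).round(1),s[k][0][1]) for k in s})
    if n=="scene":
        h=cv2.cvtColor(im["pixels"],cv2.COLOR_BGR2HSV)
        m=cv2.inRange(h,(0,90,25),(8,220,130))|cv2.inRange(h,(172,90,25),(180,220,130))
        k,l,st,c=cv2.connectedComponentsWithStats(m)
        for i in range(1,k):
            if st[i,4]>60:
                ys,xs=np.nonzero(l==i);j=ys.argmax();print("finger",st[i],"low",xs[j],ys[j])
o=ctrl.get_obs();print(o["ee_pos"].round(1),o["ft_force"].round(1)," proj",proj(im,o["ee_pos"]).round(1),proj(im,o["ee_pos"]+[0,0,35]).round(1))
E
python3 look.py
```

```text
top {'red': (np.float64(12.9), np.float64(110.2), 109), 'yellow': (np.float64(-77.6), np.float64(110.4), 91)}
scene {'red': (np.float64(12.2), np.float64(109.5), 81), 'blue': (np.float64(102.7), np.float64(109.6), 49), 'yellow': (np.float64(-78.2), np.float64(109.9), 40)}
finger [227 133  23  23 283] low 230 155
finger [251 147  14  11  64] low 260 157
finger [ 451  156   60   96 1368] low 451 251
finger [195 162  20  19 119] low 212 180
finger [226 168  13  23 186] low 232 190
[554.1 -27.6  16.9] [-0.   0.3 -0.5]  proj [233.  198.6] [232.4 188.7]
```

It moves: red went from 2° to 12.9°, as the geometry predicts. Continuing round the arc.

Emit:
apply_moves([
  [-1,[-0.03,0,0.08],[0,0,0]],
  [-1,[-0.03,0.14,0],[0,0,0]],
  [-1,[0,0.13,0],[0,0,0]],
  [-1,[0.02,0.132,0],[0,0,0]],
  [-1,[0.035,0.133,0],[0,0,0]],
  [-1,[0.05,0.131,0],[0,0,0]],
  [-1,[0.067,0.127,0],[0,0,0]],
  [-1,[0.084,0.121,0],[0,0,0]],
])

```text
t: 8.75
ee_pos: [563.9, -73.4, 12.7]
orientation: [-3.142, 0.001, 0.001]
ft_force: [-0.3, 2.3, -0.3]
width: 0.5
grasp_force: 0.7
```

```bash
python3 look.py
```

```text
top {'red': (np.float64(56.3), np.float64(110.0), 109), 'yellow': (np.float64(-33.7), np.float64(109.8), 85)}
scene {'red': (np.float64(57.8), np.float64(109.1), 62), 'blue': (np.float64(147.7), np.float64(108.7), 49), 'yellow': (np.float64(-33.3), np.float64(107.7), 45)}
finger [214 144  24  22 300] low 216 165
finger [239 157  15  11  70] low 249 167
finger [ 451  156   60   96 1378] low 451 251
finger [182 173  20  20 103] low 198 192
finger [214 179  13  21 181] low 219 199
[564.7 -73.9  12.9] [ 0.7 -0.3  0.5]  proj [221.8 208.9] [221.  198.9]
```

Emit:
apply_moves([
  [-1,[0.1,0.112,0],[0,0,0]],
  [-1,[0.114,0.1,0],[0,0,0]],
  [-1,[0.128,0.088,0],[0,0,0]],
  [-1,[0.14,0.073,0],[0,0,0]],
  [-1,[0.11,0.04,0],[0,0,0]],
  [-1,[0.06,0.02,0],[0,0,0]],
  [-1,[0,0,0],[0,0,0]],
])

```text
t: 9.72
ee_pos: [597.0, -94.8, 12.8]
orientation: [3.141, -0.001, 0.001]
ft_force: [-0.0, -1.1, 0.0]
width: 0.7
grasp_force: 0.0
```

```bash
python3 look.py
```

```text
top {'red': (np.float64(89.5), np.float64(109.8), 112), 'yellow': (np.float64(1.5), np.float64(110.9), 62)}
scene {'red': (np.float64(89.8), np.float64(109.5), 57), 'yellow': (np.float64(-1.3), np.float64(107.4), 39)}
finger [215 151  25  24 315] low 217 174
finger [ 451  156   60   96 1381] low 451 251
finger [241 165  15  12  69] low 251 176
finger [181 182  21  21 111] low 198 202
finger [214 189  14  21 189] low 220 209
[596.7 -94.7  12.9] [ 0.3 -0.   0.4]  proj [222.6 218.5] [221.8 208.4]
```

Emit:
apply_moves([
  [-1,[0.04,0,0],[0,0,0]],
  [-1,[0.04,0,0],[0,0,0]],
  [-1,[0,0,0],[0,0,0]],
  [-1,[-0.2,0,0],[0,0,0]],
  [-1,[0,0,-0.5],[0,0,0]],
  [-1,[0,0,-0.9],[0,0,0]],
  [-1,[0,0,-0.9],[0,0,0]],
  [-1,[0,0,-0.8],[0,0,0]],
])

```text
t: 10.82
ee_pos: [590.0, -94.5, 169.4]
orientation: [-3.142, 0.001, -0.001]
ft_force: [0.4, 0.2, 0.7]
width: 0.5
grasp_force: 0.0
```

Emit:
apply_moves([
  [-1,[-0.2,-0.8,0],[0,0,0]],
  [-1,[-0.2,-0.9,0],[0,0,0]],
  [-1,[-0.2,-0.9,0],[0,0,0]],
  [-1,[-0.2,-0.9,0],[0,0,0]],
  [-1,[-0.1,-0.9,0],[0,0,0]],
  [-1,[0,-0.9,0],[0,0,0]],
  [-1,[0,-0.9,0],[0,0,0]],
  [-1,[0,0,0],[0,0,0]],
])

```text
t: 11.82
ee_pos: [545.0, 217.8, 167.7]
orientation: [-3.141, -0.005, -0.001]
ft_force: [0.9, 0.1, -0.6]
width: 0.5
grasp_force: 0.0
```

```bash
python3 look.py; python3 - <<'E'
from h import *
im=img("top");cv2.imwrite("pics/c4.png",cv2.resize(im["pixels"][130:280,135:325],None,fx=4,fy=4,interpolation=cv2.INTER_CUBIC))
E
```

```text
top {'red': (np.float64(93.0), np.float64(109.8), 115), 'blue': (np.float64(-174.5), np.float64(108.3), 58), 'yellow': (np.float64(3.1), np.float64(109.5), 95)}
scene {'red': (np.float64(93.1), np.float64(109.6), 57), 'blue': (np.float64(-176.7), np.float64(108.9), 46), 'yellow': (np.float64(1.9), np.float64(105.9), 39)}
finger [298  50  22  21 261] low 301 70
finger [312  67  18  12  83] low 325 78
finger [267  76  25  18 201] low 286 93
finger [293  85  12  27 237] low 298 111
finger [ 451  156   60   96 1388] low 451 251
[544.9 215.2 167.5] [ 0.2 -0.4 -0.5]  proj [296.  121.3] [296.8 110.1]
```

View pics/c4.png

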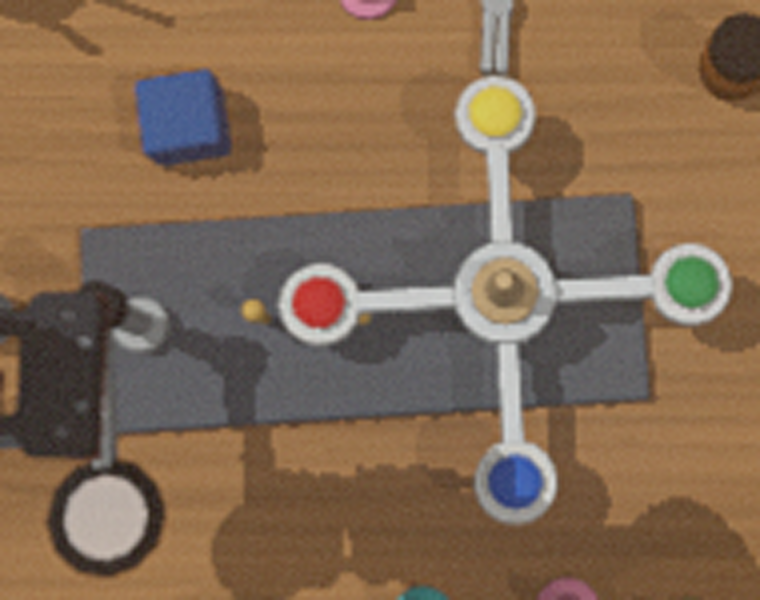

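Red now points at 93.05°, against a pin direction of about 93.4°. The cone is upright at (503,288) in the crop and the other objects are untouched. Next is the loupe: lower beside its arm at real z≈100 (reported ≈66) and push it CCW.

Emit:
apply_moves([
  [-1,[0,0,0.8],[0,0,0]],
  [-1,[0,0,0.7],[0,0,0]],
  [-1,[0,0,0.5],[0,0,0]],
  [-1,[0,0,0],[0,0,0]],
])

```text
t: 12.48
ee_pos: [544.1, 213.4, 66.1]
orientation: [3.14, -0.004, -0.006]
ft_force: [0.1, -0.9, 1.2]
width: 0.6
grasp_force: 0.0
```

```bash
python3 look.py|tail -7; python3 - <<'E'
from h import *
C=np.array([602.5,189.6]);r=58
prev=np.array([545,216.5])
for d in list(range(184,268,6))+[270,273.45]:
    t=np.radians(d);u=np.array([np.cos(t),np.sin(t)]);n=np.array([-u[1],u[0]])
    h=10*abs(n[0])+13.5*abs(n[1]);F=C+r*u-(5+h)*n
    D=F-prev;prev=F;print(d,F.round(1),"row",(D[0]/50).round(3),(-D[1]/50).round(3))
E
```

```text
scene {'red': (np.float64(93.2), np.float64(109.5), 56), 'blue': (np.float64(-177.1), np.float64(109.1), 46), 'yellow': (np.float64(2.2), np.float64(105.6), 38)}
finger [296  87  21  20 219] low 297 106
finger [311 102  15  10  62] low 320 111
finger [267 112  25  17 156] low 282 128
finger [290 121  12  22 189] low 295 142
finger [ 451  156   60   96 1377] low 451 251
[546.1 214.6  68.4] [ 0.1 -0.1  0.5]  proj [294.1 150.9] [294.8 140.9]
184 [543.3 204.7] row -0.034 0.237
190 [541.9 199.3] row -0.028 0.108
196 [541.  193.5] row -0.017 0.114
202 [540.8 187.6] row -0.005 0.119
208 [541.1 181.5] row 0.008 0.123
214 [542.2 175.2] row 0.022 0.125
220 [544.1 169. ] row 0.037 0.125
226 [546.7 162.9] row 0.052 0.123
232 [550.1 156.9] row 0.068 0.118
238 [554.3 151.3] row 0.083 0.112
244 [559.2 146.2] row 0.098 0.103
250 [564.8 141.6] row 0.112 0.092
256 [571.  137.7] row 0.125 0.079
262 [577.8 134.5] row 0.136 0.063
270 [587.5 131.6] row 0.194 0.058
273.45 [590.2 130.8] row 0.054 0.017
```

Emit:
apply_moves([
  [-1,[-0.03,0.11,0],[0,0,0]],
  [-1,[-0.03,0.1,0],[0,0,0]],
  [-1,[-0.03,0.1,0],[0,0,0]],
  [-1,[-0.02,0.114,0],[0,0,0]],
  [-1,[-0.005,0.119,0],[0,0,0]],
  [-1,[0.008,0.123,0],[0,0,0]],
  [-1,[0,0,0],[0,0,0]],
])

```text
t: 13.45
ee_pos: [540.0, 181.4, 67.6]
orientation: [3.141, -0.002, -0.001]
ft_force: [0.8, -0.5, -0.2]
width: 0.2
grasp_force: 0.0
```

```bash
cat >> look.py <<'E'
for n in("scene","top"):
    im=img(n)
    for q in ctrl.pinpoint("lens",n)[:2]:
        p=atz(im,q["xy"],106)[:2];P=np.array([601,189.7] if n=="top" else [604.5,188.5]);d=p-P
        print("lens",n,round(q["score"],2),p.round(1),np.degrees(np.arctan2(d[1],d[0])).round(1)%360,np.hypot(*d).round(1))
E
python3 look.py|grep -v finger
```

```text
top {'red': (np.float64(93.0), np.float64(109.7), 114), 'blue': (np.float64(-177.2), np.float64(102.6), 34), 'yellow': (np.float64(3.3), np.float64(109.5), 100)}
scene {'red': (np.float64(93.0), np.float64(109.0), 54), 'blue': (np.float64(-177.0), np.float64(108.8), 46), 'yellow': (np.float64(2.2), np.float64(105.2), 36)}
[540.  181.8  67.6] [ 0.6  0.  -0.3]  proj [284.9 154.2] [285.4 144.1]
lens scene 0.85 [498.9 138.9] 205.1 116.6
lens top 0.58 [496.7 130.6] 209.5 119.9
```

The loupe arm is at about 208°, as planned. Continuing.

Emit:
apply_moves([
  [-1,[0.02,0.125,0],[0,0,0]],
  [-1,[0.037,0.125,0],[0,0,0]],
  [-1,[0.052,0.123,0],[0,0,0]],
  [-1,[0.068,0.118,0],[0,0,0]],
  [-1,[0.083,0.112,0],[0,0,0]],
  [-1,[0.098,0.103,0],[0,0,0]],
  [-1,[0.112,0.092,0],[0,0,0]],
  [-1,[0,0,0],[0,0,0]],
])

```text
t: 14.75
ee_pos: [564.3, 141.7, 67.7]
orientation: [3.141, -0.002, 0.001]
ft_force: [-0.3, -0.5, -0.9]
width: 0.5
grasp_force: 0.0
```

Emit:
apply_moves([
  [-1,[0.11,0.079,0],[0,0,0]],
  [-1,[0.12,0.063,0],[0,0,0]],
  [-1,[0.1,0.03,0],[0,0,0]],
  [-1,[0.08,0.02,0],[0,0,0]],
  [-1,[0,0,0],[0,0,0]],
])

```text
t: 15.38
ee_pos: [584.8, 132.4, 67.8]
orientation: [3.142, -0.001, 0.001]
ft_force: [-0.2, 0.0, 0.0]
width: 0.8
grasp_force: 0.0
```

```bash
python3 look.py|grep -v finger
```

```text
top {'yellow': (np.float64(3.1), np.float64(109.3), 99)}
scene {'red': (np.float64(93.0), np.float64(109.1), 53), 'blue': (np.float64(-177.0), np.float64(109.1), 45), 'yellow': (np.float64(2.4), np.float64(105.0), 33)}
[584.4 132.5  67.8] [-1.1  0.  -0.5]  proj [283.3 166.6] [283.9 156.2]
lens scene 0.83 [601.2  69.2] 268.4 119.3
lens top 0.6 [600.6  78.4] 269.8 111.3
```

Emit:
apply_moves([
  [-1,[0.04,0,0],[0,0,0]],
  [-1,[0.04,0,0],[0,0,0]],
  [-1,[0,0,0],[0,0,0]],
  [-1,[-0.4,0,0],[0,0,0]],
  [-1,[-1,0,0],[0,0,0]],
  [-1,[-1,0,0],[0,0,0]],
  [-1,[0,0,0],[0,0,0]],
])

```text
t: 16.55
ee_pos: [464.4, 132.2, 67.5]
orientation: [3.141, 0.0, -0.005]
ft_force: [0.6, -0.0, -0.3]
width: 0.5
grasp_force: 0.0
```

```bash
python3 look.py|grep -v finger;python3 - <<'E'
from h import *
im=img("top");cv2.imwrite("pics/c5.png",cv2.resize(im["pixels"][175:245,150:280],None,fx=6,fy=6,interpolation=cv2.INTER_CUBIC))
E
```

```text
top {'blue': (np.float64(-177.1), np.float64(109.4), 105), 'yellow': (np.float64(3.2), np.float64(109.6), 102)}
scene {'red': (np.float64(92.9), np.float64(109.2), 54), 'blue': (np.float64(-176.9), np.float64(109.6), 51), 'yellow': (np.float64(2.5), np.float64(107.2), 45)}
[469.3 133.   68.3] [-1.1  0.7  0.4]  proj [257.1 150.1] [257.1 140.1]
lens scene 0.96 [608.1  76.6] 271.8 112.0
lens top 0.97 [611.6  78.2] 275.4 112.0
lens top 0.23 [590.4 252.8] 99.5 64.0
```

View pics/c5.png

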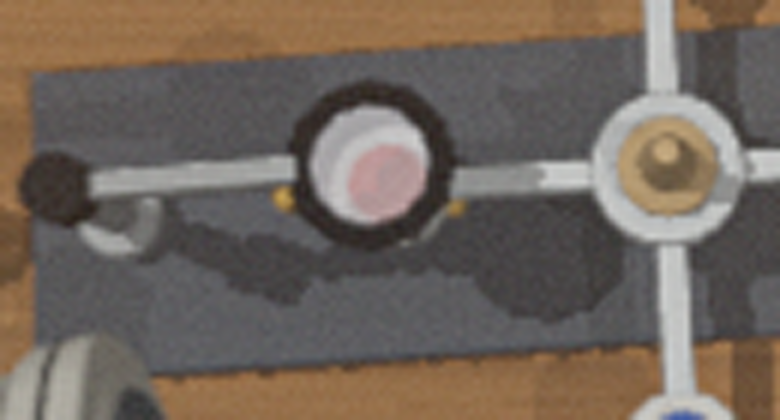

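The crop shows the lens frame centred at about (373,164), the boss at (58,186), and the red stone seen through the lens. I'll measure the loupe angle from these by fitting the dark frame.

```bash
python3 - <<'E'
from h import *
im=img("top");g=cv2.cvtColor(im["pixels"],cv2.COLOR_BGR2HSV)[...,2]
m=(g<62).astype(np.uint8)
k,l,s,c=cv2.connectedComponentsWithStats(m)
f=lambda c,z: atz(im,(np.array(c)+.5)/6+[149.5,174.5],z)[:2]
P=f((58,186),116);
for i in range(1,k):
    if s[i,4]>30 and 145<c[i][0]<235 and 190<c[i][1]<225: 
        ys,xs=np.nonzero(l==i);(e,r)=cv2.minEnclosingCircle(np.c_[xs,ys].astype(np.float32));print(s[i],c[i].round(1),e,r)
L=f((373,164),111);d=L-P
print("pivot",P,"lens",L,np.hypot(*d),np.degrees(np.arctan2(d[1],d[0]))%360)
st=np.array([614.4,-34.1])+110*np.array([np.cos(np.radians(93.05)),np.sin(np.radians(93.05))]);print("red top-frame",st)
im2=img("scene");c2=ctrl.pinpoint("lens","scene")[0]["xy"];c1=ctrl.pinpoint("lens","top")[0]["xy"]
print(tri(ray(im,c1),ray(im2,c2)),atz(im,c1,106),atz(im2,c2,106))
b=[ctrl.masks_of("lens",n)[0]["bbox"] for n in("scene","top")];print(b)
st2=np.array([618.6,-35.8])+110*np.array([np.cos(np.radians(93.05)),np.sin(np.radians(93.05))]);print("red scene-frame",st2)
E
```

```text
[198 189  29  28 225] [211.8 202.7] (211.82754516601562, 202.13124084472656) 14.217621803283691
[154 201  12  12  63] [159.5 207.3] (159.7857208251953, 206.6904754638672) 6.027716159820557
pivot [601.0663743  188.88602545] lens [609.7408371   74.39944134] 114.81473880297736 274.33292938274514
red top-frame [608.54718546  75.74418311]
(array([608.58997855,  78.30554966, 103.22522067]), np.float64(5.020820608598598)) [606.67585669  75.83264741 106.        ] [612.40300052  77.97807011 106.        ]
[[265.9, 143.9, 310.0, 173.8], [155.7, 191.7, 226.6, 218.0]]
red scene-frame [612.74718546  74.04418311]
```

The lens centre is within about 2 mm of the red stone in both views, red is within about 0.4° of the pin direction, and the robot is clear of everything. Handing in.

```bash
python3 -c "
from workcell import ctrl
print(ctrl.close_job())"
```

```text
the job is handed in; nothing more can be done
None
```

The job is handed in: by the last pictures the red stone points at the pin to within about 0.4°, the lens is within about 2 mm of centre over it in the top view, the wooden cone is still upright on the hub, and I saw nothing else disturbed; the hand-in call returned no verdict.

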